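Seat the row of beads on the craft plaque

TASK

The beads on the plywood plaque still stand a little proud of their holes. With the fingertips follow the curved row in one pass from the red bead to the far end, gently pressing each bead in turn down onto the wood, and stay low over the plaque (fingertips within about 5 cm of the wood) until the last bead is down. Do not pull any bead up, leave the lid, cork, jars and everything else where they are, and finish with the hand clear.

Things in the scene. Friction and masses are not known exactly. Their poses are not given: they have to be found in the camera images.
- plaque: Fixed plywood plaque lying flat, 170 mm (its x) by 220 mm (its y), 18 mm thick; origin at the centre of its underside, z up; it may lie at any yaw. Five dome-headed beads stand along a curved black line on it: an arc of radius 90 mm about plaque point (-55, 0) mm, beads 41 mm apart centre to centre, the red one at plaque (0, 72) mm, the other end at (0, -72) mm, the middle one at (35, 0) mm.
- bead0_top (a point): Centre of the top of the red bead, the first of the row. A smooth shallow dome, which low fingertips can slide onto and press down from the side or press from above, 28 mm across and 6.5 mm high on a peg in a drilled hole; about 10 mm above the plaque's face when standing proud, 6.5 mm when fully down. The point moves with the bead.
- bead0 (a joint): How far bead 1 of the row is pushed down, m: starts at 0 to 0.0008 (its head a 2.5 to 3.5 mm gap above the plaque), 0.0035 fully down with its head on the plaque; negative when pulled up out of its hole. No spring: it takes about 2 to 3 N to move and stays where it is left.
- bead1_top (a point): Centre of the top of the blue bead number 2 of the row. A smooth shallow dome, which low fingertips can slide onto and press down from the side or press from above, 28 mm across and 6.5 mm high on a peg in a drilled hole; about 10 mm above the plaque's face when standing proud, 6.5 mm when fully down. The point moves with the bead.
- bead1 (a joint): How far bead 2 of the row is pushed down, m: starts at 0 to 0.0008 (its head a 2.5 to 3.5 mm gap above the plaque), 0.0035 fully down with its head on the plaque; negative when pulled up out of its hole. No spring: it takes about 2 to 3 N to move and stays where it is left.
- bead2_top (a point): Centre of the top of the blue bead number 3 of the row. A smooth shallow dome, which low fingertips can slide onto and press down from the side or press from above, 28 mm across and 6.5 mm high on a peg in a drilled hole; about 10 mm above the plaque's face when standing proud, 6.5 mm when fully down. The point moves with the bead.
- bead2 (a joint): How far bead 3 of the row is pushed down, m: starts at 0 to 0.0008 (its head a 2.5 to 3.5 mm gap above the plaque), 0.0035 fully down with its head on the plaque; negative when pulled up out of its hole. No spring: it takes about 2 to 3 N to move and stays where it is left.
- bead3_top (a point): Centre of the top of the blue bead number 4 of the row. A smooth shallow dome, which low fingertips can slide onto and press down from the side or press from above, 28 mm across and 6.5 mm high on a peg in a drilled hole; about 10 mm above the plaque's face when standing proud, 6.5 mm when fully down. The point moves with the bead.
- bead3 (a joint): How far bead 4 of the row is pushed down, m: starts at 0 to 0.0008 (its head a 2.5 to 3.5 mm gap above the plaque), 0.0035 fully down with its head on the plaque; negative when pulled up out of its hole. No spring: it takes about 2 to 3 N to move and stays where it is left.
- bead4_top (a point): Centre of the top of the blue bead number 5 of the row (the last). A smooth shallow dome, which low fingertips can slide onto and press down from the side or press from above, 28 mm across and 6.5 mm high on a peg in a drilled hole; about 10 mm above the plaque's face when standing proud, 6.5 mm when fully down. The point moves with the bead.
- bead4 (a joint): How far bead 5 of the row is pushed down, m: starts at 0 to 0.0008 (its head a 2.5 to 3.5 mm gap above the plaque), 0.0035 fully down with its head on the plaque; negative when pulled up out of its hole. No spring: it takes about 2 to 3 N to move and stays where it is left.
- jar_ears: Loose closed glass jar 66 mm across with gold lid and two upright cork-coloured ears, 132 mm tall in all, beside the plaque; origin at the centre of its underside.
- jar_plain: Loose closed glass jar 66 mm across, gold lid, 87 mm tall, beside the plaque; origin at the centre of its underside.
- gold_lid: Loose gold jar lid 63 mm across, 11 mm thick, lying on the plaque inside the curve; origin at the centre of its underside.
- cork: Loose cork 22 mm across, 26 mm tall, standing on the plaque outside the curve; origin at the centre of its underside.
- glue: Loose white glue bottle 44 mm across, 120 mm tall, at the left of the table; origin at the centre of its underside.
- pencil: Loose yellow pencil 174 mm long (its x), 7.5 mm thick, lying at the right of the table; origin under its middle.
- scissors: Loose scissors with red handles, about 180 mm long (blades to its +x), 10 mm thick, lying at the right of the table; origin near the pivot.

How it is judged:
By the outcome, as a careful person would: the job done as asked, in the order asked, and still so for the second after the job is handed in, with the robot touching nothing.
It also fails if it takes over 48 s, if anything falls off the work surface, if the arm or the gripper's body presses on something with over 40 N, if the wrist force passes 120 N, or if a joint passes its speed limit or range.

ROBOT

A 7-joint arm with a two-finger parallel gripper is mounted at the origin on the work surface. World frame = base frame: x ahead of the robot, y to its left, z up, the work surface at z = 0. Lengths are in m, angles in rad, forces in N, time in s.
With the tool pointing down it reaches from about 0.4 to 0.9 m from the base axis. Payload 5.5 kg.
Tool frame: the origin (TCP) lies between the finger pads, 19 mm behind the fingertips; this is the grasp point; z points along the fingers, y is the line along which they close (so a half turn about z gives the same grasp; the last joint's range is limited). The gripper opens to 92 mm and grips with 3 to 60 N. Pads are 19 mm wide; open, the fingers measure 130 mm over their backs; the gripper's body (75 mm by 190 mm) begins 47 mm behind the grasp point.
Start: joints at [-0.932, 0.501, -0.427, 1.55, 0.221, 1.138, -0.21], TCP at [0.239, 0.605, 0.246] pointing down, gripper open.
Joint ranges: [-2.88, 2.88], [-0.31, 2.03], [-1.54, 1.56], [0.2, 2.42], [-1.41, 4.55], [0.19, 2.02], [-2.57, 2.57]. Speed limits (rad/s): [2.57, 2.57, 3.14, 3.14, 3.14, 3.14, 3.14].

INTERFACE

Orientations are given as a unit quaternion [x, y, z, w].
In Python, from bench import manip, effector, viewer gives the robot as it stands. Calls block until the motion is done:
- manip.move_pose(position, orientation): joint-space move of the TCP to a pose.
- manip.servo_line(position, ori=None, vel=0.15): straight line of the TCP; ori=None keeps the orientation; vel is the mean speed in m/s.
- manip.movej(angles): joint-space move.
- effector.open_jaws() and effector.close(f_grip=None): open the fingers fully, or close them until they stop; f_grip is the grip in N (None keeps the last).
- manip.sleep(seconds).
- manip.solve_ik(position, orientation): joint angles nearest the present ones, or None.
- viewer.get_image(name): name is "scene" or "top" or "wrist"; returns the picture (384x512x3 uint8, red, green, blue); there is no depth.
- viewer.get_calibration(name): a dict with "vfov" (degrees; the focal length in pixels is half the picture's height over the tangent of half this angle, whatever the lens; pixels are square), "cx", "cy" (the principal point, pixels), "eye" and "attitude" of the camera in the world. Camera axes: x right, y down, z forward; pixel columns grow to the right and rows downward; lengths in m; the calibration is good to about 2 mm. The wrist camera is an equidistant fisheye: a pixel r from the principal point sees the ray r / f radians off the axis. A picture is of the moment at which its call begins: read the wrist's pose just before it. get_calibration takes no time and is no camera call; for the wrist camera it gives the pose at the moment of the call.
A pose or a line that the arm cannot do raises manip.PlanningError and nothing moves.
- manip.hand_in(): hands the job in; it is judged then, once.
Readings, each from a call of its own:
- manip.current_clock(): time.
- manip.current_q(): joint angles.
- manip.current_joint_velocities(): joint speeds.
- manip.current_tau(): joint torques, N m.
- manip.current_tool_pos(): TCP position.
- manip.current_tcp_rot(): TCP orientation.
- manip.current_force(): force on the tool from outside, world axes, zero at the start.
- manip.current_wrist_torque(): the same for the moment, N m.
- manip.current_finger_gap(): finger opening in m.
- manip.current_gripper_force(): force on a finger pad.
Only numpy, scipy, OpenCV 4.12 (cv2) and the standard library are available. Lean on these libraries where they do the work, as an engineer would, in place of code of your own. Each camera call takes 0.05 s, during which the arm holds its last target. There are 200 camera calls.

## Working session

There is one attempt and no reset: what is moved stays moved. The work goes in short steps, each a Python script; the robot and the scene stay as the last script left them, time stands still between calls to the robot, and variables do not carry over. Pictures are saved under pics/ and viewed, at most 10 in all, crops included, and the job is handed in when it is done.

```bash
mkdir -p pics; ls; python3 - <<'E'
from bench import manip, effector, viewer
import cv2
for n in("scene","top"):
    cv2.imwrite(f"pics/{n}0.png",viewer.get_image(n)[:,:,::-1]); print(viewer.get_calibration(n))
print(manip.current_clock(),manip.current_finger_gap(),manip.current_tcp_rot())
E
```

```text
pics
{'vfov': 55.82132554200645, 'cx': 251.36702144878967, 'cy': 193.46506622921314, 'eye': array([ 1.2673176 , -0.11899577,  0.77275317]), 'attitude': array([ 0.70509033,  0.60904704, -0.23777812, -0.27453762])}
{'vfov': 49.70828651831465, 'cx': 255.8791506686713, 'cy': 199.52459207730476, 'eye': array([0.47226625, 0.00335997, 1.52982592]), 'attitude': array([-0.69935706,  0.7134696 , -0.03461116,  0.02574691])}
0.1 0.09134477301569645 [ 1.86751162e-01  9.82406867e-01 -8.50304978e-04 -1.68332646e-04]
```

View pics/top0.png

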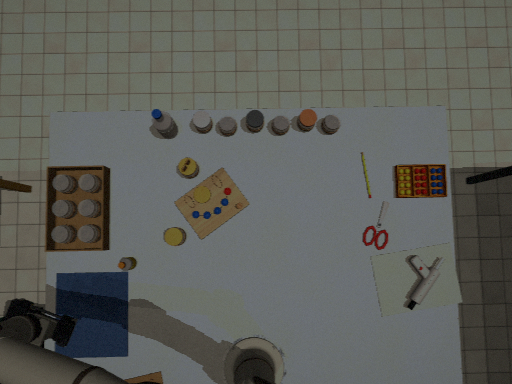

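View pics/scene0.png

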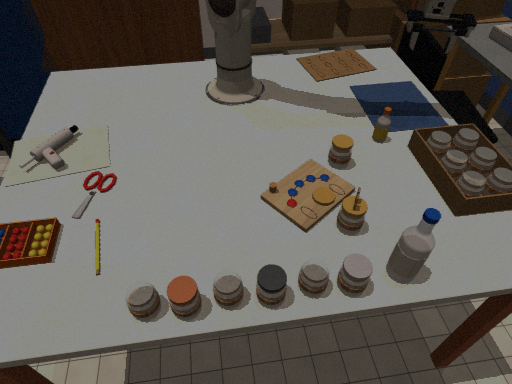

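```bash
cat > h.py <<'E'
import numpy as np, cv2
from scipy.spatial.transform import Rotation as R
from bench import manip, effector, viewer
LOC=np.array([[-55+90*np.cos(a),90*np.sin(a)] for a in np.arange(2,-3,-1)*2*np.arcsin(20.5/90)])/1000
def ray(cal,px,fish=False):
    f=192/np.tan(np.radians(cal['vfov']/2)); d=(np.atleast_2d(px).astype(float)-[cal['cx'],cal['cy']])/f
    if fish:
        r=np.linalg.norm(d,axis=1,keepdims=True)+1e-12; v=np.hstack([d/r*np.sin(r),np.cos(r)])
    else: v=np.hstack([d,np.ones((len(d),1))])
    return R.from_quat(cal['attitude']).apply(v)
def onplane(cal,px,z,fish=False):
    v=ray(cal,px,fish); return cal['eye']+v*((z-cal['eye'][2])/v[:,2])[:,None]
def blobs(m,lo,hi):
    n,_,s,c=cv2.connectedComponentsWithStats(m.astype(np.uint8)); return [(c[i],s[i,4]) for i in range(1,n) if lo<=s[i,4]<=hi]
def masks(im):
    h=cv2.cvtColor(im,cv2.COLOR_RGB2HSV); H,S,V=[h[...,i].astype(int) for i in range(3)]
    return ((H<6)|(H>174))&(S>150)&(V>90), (H>100)&(H<125)&(S>130)&(V>60)
def fit(P):  # rigid 2D fit of LOC -> P
    a=LOC-LOC.mean(0); b=P-P.mean(0)
    t=np.arctan2((a[:,0]*b[:,1]-a[:,1]*b[:,0]).sum(),(a*b).sum())
    M=np.array([[np.cos(t),-np.sin(t)],[np.sin(t),np.cos(t)]]); o=P.mean(0)-M@LOC.mean(0)
    return t,o,M,(LOC@M.T+o-P)
E
python3 - <<'E'
from h import *
np.set_printoptions(precision=4,suppress=True)
im=viewer.get_image("top");cal=viewer.get_calibration("top")
r,b=masks(im); ok=np.zeros(r.shape,bool); ok[160:245,170:255]=1
rb=blobs(r&ok,8,100);bb=blobs(b&ok,8,100);print(rb,bb)
bb=sorted([c for c,_ in bb],key=lambda c:-c[0]); bb=sorted(bb,key=lambda c:np.hypot(*(c-rb[0][0])))
P=onplane(cal,[rb[0][0]]+bb,0.026)[:,:2];print(P)
t,o,M,e=fit(P);print(t,o,e*1000); print(LOC)
for n,p,z in(("ears",(188,164),.12),("plain",(173,236),.087),("lid",(203,194),.029),("cork",(239,205),.044)):
    w=onplane(cal,p,z)[0,:2];print(n,w,"plaque",(w-o)@M)
E
```

```text
[(array([227.1316, 190.7368]), np.int32(38))] [(array([224.3824, 201.6176]), np.int32(34)), (array([217.027 , 210.1081]), np.int32(37)), (array([195.4595, 214.0811]), np.int32(37)), (array([206.5278, 214.75  ]), np.int32(36))]
[[0.635  0.0873]
 [0.5954 0.0979]
 [0.565  0.125 ]
 [0.5489 0.1632]
 [0.5521 0.2032]]
-2.522137353382139 [0.5932 0.1452] [[ 0.1014 -0.0813]
 [ 0.0932 -0.0318]
 [-0.2953 -0.0526]
 [ 0.2296 -0.3513]
 [-0.1289  0.517 ]]
[[-0.0004  0.0716]
 [ 0.0257  0.0399]
 [ 0.035   0.    ]
 [ 0.0257 -0.0399]
 [-0.0004 -0.0716]]
ears [0.7197 0.2149] plaque [-0.1434  0.0167]
plain [0.4745 0.2733] plaque [ 0.0223 -0.1732]
lid [0.6244 0.1749] plaque [-0.0426 -0.006 ]
cork [0.5807 0.0444] plaque [0.0687 0.0748]
```

```bash
python3 - <<'E'
from h import *
np.set_printoptions(precision=4,suppress=True)
q=R.from_euler('z',138,degrees=True)*R.from_quat([1,0,0,0]); q=q.as_quat(); print(q)
effector.close(10)
manip.move_pose([0.593,0.145,0.2],q)
print(manip.current_tool_pos(),manip.current_finger_gap(),manip.current_force(),manip.current_clock())
cal=viewer.get_calibration("wrist"); im=viewer.get_image("wrist"); cv2.imwrite("pics/w1.png",im[:,:,::-1]); print(cal)
r,b=masks(im); print(blobs(r,30,3000),blobs(b,30,3000))
E
```

```text
[0.3584 0.9336 0.     0.    ]
[0.5926 0.147  0.2002] 0.00020631554996969624 [-0.7927  0.0141 -0.2878] 3.675
{'vfov': 65.70646984690485, 'cx': 255.0244255377472, 'cy': 192.42264022498384, 'eye': array([0.5324, 0.2015, 0.3394]), 'attitude': array([0.9022, 0.4035, 0.0626, 0.1389])}
[(array([236.3788, 229.5909]), np.int32(66))] [(array([267.6398, 115.7014]), np.int32(422)), (array([237.2266, 138.8842]), np.int32(406)), (array([221.3539, 172.1903]), np.int32(373)), (array([223.0415, 206.9585]), np.int32(337))]
```

View pics/w1.png

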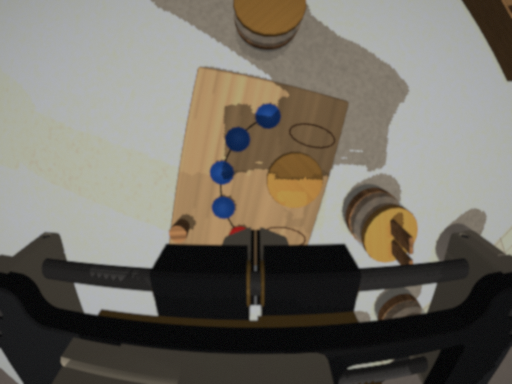

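```bash
python3 - <<'E'
from h import *
import h
np.set_printoptions(precision=4,suppress=True)
cal=viewer.get_calibration("wrist")
px=[(223.0415,206.9585),(221.3539,172.1903),(237.2266,138.8842),(267.6398,115.7014)]
P=onplane(cal,px,0.0255,True)[:,:2];print(P)
h.LOC=LOC[1:]; t,o,M,e=fit(P);print(t,o,e*1000)
print(LOC@M.T+o)
print(manip.current_tool_pos(), R.from_quat(manip.current_tcp_rot()).as_matrix()[:,2])
E
```

```text
[[0.5952 0.0971]
 [0.5647 0.1235]
 [0.5495 0.1611]
 [0.5525 0.2014]]
-2.5237600276356735 [0.5933 0.1436] [[ 0.3849 -0.8484]
 [ 0.0964 -0.1882]
 [-0.2102  0.2304]
 [-0.2711  0.8062]]
[[0.6351 0.0855]
 [0.5956 0.0962]
 [0.5648 0.1233]
 [0.5493 0.1613]
 [0.5522 0.2022]]
[0.5926 0.1469 0.2001] [ 0.      0.0008 -1.    ]
```

```bash
cat > p.py <<'E'
from h import *
import h
q=(R.from_euler('z',138,degrees=True)*R.from_quat([1,0,0,0])).as_quat()
t=-2.523; M=np.array([[np.cos(t),-np.sin(t)],[np.sin(t),np.cos(t)]]); B=LOC@M.T+[0.59325,0.1444]
np.set_printoptions(precision=4,suppress=True)
off=np.zeros(3)
def go(p,vel):
    manip.servo_line(list(np.array(p)+off),q,vel=vel)
def press(i):
    global off
    go([*B[i],0.054],0.08)
    f0=manip.current_force()[2]; a=np.array(manip.current_tool_pos())
    off=off+np.array([*B[i],0.054])-a
    if np.abs(off).max()>.006: raise SystemExit(f"offset {off}")
    z=0.0495
    while z>0.040:
        go([*B[i],z],0.03); f=manip.current_force()[2]-f0; p=np.array(manip.current_tool_pos())
        print(i,round(z,4),p,round(f,2),round(manip.current_clock(),2))
        if f>9: break
        z-=0.0007
    go([*B[i],0.054],0.05)
E
python3 - <<'E'
from p import *
import p
go([*B[0],0.08],0.25); print(manip.current_tool_pos(),manip.current_force(),manip.current_clock())
press(0); print(p.off,manip.current_tool_pos(),manip.current_force(),manip.current_clock())
E
```

```text
[0.6353 0.0878 0.0807] [-0.0969  0.8094  0.4975] 4.4333
0 0.0495 [0.6357 0.0861 0.05  ] -1.59 5.19
0 0.0488 [0.6357 0.0862 0.0494] -0.22 5.44
0 0.0481 [0.6357 0.0862 0.0486] -0.32 5.69
0 0.0474 [0.6357 0.0862 0.0479] 0.28 5.94
0 0.0467 [0.6356 0.0862 0.0472] -0.79 6.19
0 0.046 [0.6358 0.0862 0.0467] 0.19 6.44
0 0.0453 [0.6358 0.0862 0.046 ] 1.61 6.69
0 0.0446 [0.6358 0.0862 0.0452] 1.14 6.94
0 0.0439 [0.6357 0.0862 0.0444] 0.92 7.19
0 0.0432 [0.6357 0.0862 0.0437] 1.39 7.44
0 0.0425 [0.6358 0.0862 0.0432] 2.32 7.69
0 0.0418 [0.6358 0.0862 0.0429] 6.24 7.94
0 0.0411 [0.6359 0.0863 0.0428] 9.59 8.19
[ 0.0006 -0.0001  0.0005] [0.6358 0.0862 0.0547] [ 0.1909  0.6895 -0.195 ] 8.6
```

```bash
python3 - <<'E'
from p import *
for i in range(1,5): press(i)
im=viewer.get_image("wrist"); cv2.imwrite("pics/w2.png",im[:,:,::-1])
E
```

```text
1 0.0495 [0.595  0.0969 0.0489] -0.37 9.57
1 0.0488 [0.595  0.0971 0.0486] 0.29 9.82
1 0.0481 [0.595  0.0971 0.0479] -0.38 10.07
1 0.0474 [0.595  0.0971 0.0472] 0.43 10.32
1 0.0467 [0.5951 0.0971 0.0467] 0.51 10.57
1 0.046 [0.5951 0.0971 0.0459] 1.86 10.82
1 0.0453 [0.5951 0.0971 0.0452] 1.77 11.07
1 0.0446 [0.5951 0.0971 0.0444] 2.6 11.32
1 0.0439 [0.5951 0.0971 0.0437] 1.52 11.57
1 0.0432 [0.5951 0.0971 0.0431] 1.63 11.82
1 0.0425 [0.5952 0.0971 0.0429] 7.31 12.07
1 0.0418 [0.5952 0.0971 0.0427] 11.35 12.32
2 0.0495 [0.5646 0.1233 0.0489] 0.48 13.68
2 0.0488 [0.5646 0.1238 0.0486] 0.35 13.93
2 0.0481 [0.5645 0.124  0.0479] -0.77 14.18
2 0.0474 [0.5645 0.1239 0.0472] -0.57 14.43
2 0.0467 [0.5646 0.1239 0.0465] -0.08 14.68
2 0.046 [0.5647 0.124  0.0459] 1.96 14.93
2 0.0453 [0.5647 0.1239 0.0452] 1.32 15.18
2 0.0446 [0.5647 0.124  0.0444] 1.6 15.43
2 0.0439 [0.5646 0.124  0.0437] 0.84 15.68
2 0.0432 [0.5647 0.124  0.0431] 2.86 15.93
2 0.0425 [0.5647 0.124  0.0429] 7.02 16.18
2 0.0418 [0.5648 0.124  0.0427] 10.77 16.43
3 0.0495 [0.5491 0.1612 0.0491] 0.23 17.77
3 0.0488 [0.5493 0.1618 
[... 263 characters left out ...]
 1.93 19.52
3 0.0439 [0.5493 0.162  0.0439] 0.94 19.77
3 0.0432 [0.5493 0.162  0.0432] 1.38 20.02
3 0.0425 [0.5493 0.162  0.0429] 6.24 20.27
3 0.0418 [0.5494 0.162  0.0427] 9.77 20.52
4 0.0495 [0.5521 0.202  0.0493] -0.09 21.88
4 0.0488 [0.5523 0.2027 0.049 ] -0.45 22.12
4 0.0481 [0.5523 0.2029 0.0483] 0.11 22.38
4 0.0474 [0.5522 0.2029 0.0476] 0.29 22.62
4 0.0467 [0.5523 0.2029 0.0469] -0.13 22.88
4 0.046 [0.5523 0.2029 0.0463] 1.34 23.12
4 0.0453 [0.5523 0.2029 0.0455] 2.46 23.38
4 0.0446 [0.5523 0.2029 0.0448] 1.41 23.62
4 0.0439 [0.5523 0.2029 0.0441] 0.97 23.88
4 0.0432 [0.5523 0.2028 0.0434] 2.14 24.12
4 0.0425 [0.5524 0.2029 0.043 ] 4.48 24.38
4 0.0418 [0.5524 0.2029 0.0428] 9.3 24.62
```

View pics/w2.png

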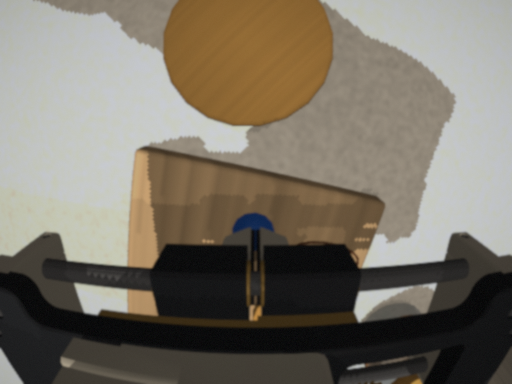

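The wrist view shows the fingers over the last blue bead (about 253,222), with the plain jar untouched near (248,50). All five beads hit a hard stop at the same height, so I'm retreating straight up and checking from above.

```bash
python3 - <<'E'
from p import *
go([*B[4],0.25],0.15)
manip.move_pose([0.40,0.40,0.28],q)
im=viewer.get_image("top"); cv2.imwrite("pics/t2.png",cv2.resize(im[140:260,130:290,::-1],None,fx=4,fy=4))
print(manip.current_clock(),manip.current_force())
E
```

```text
27.5583 [ 0.9587  0.3681 -0.2087]
```

View pics/t2.png

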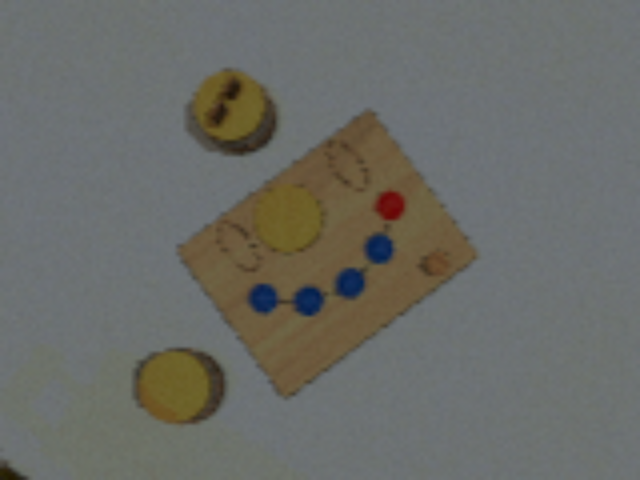

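The top view shows the red bead (390,206) and the four blue beads in place. The lid (288,217), cork (437,263) and both jars have not moved, and the hand is clear.

```bash
python3 -c "
from bench import manip
print(manip.hand_in())"
```

```text
the job is handed in; nothing more can be done
None
```

I pressed all five beads down to a hard stop, in order from the red one in one low pass; the lid, cork and jars look unmoved, the hand is clear, and I handed the job in at about 28 s.

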